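# Rock the wooden bung out of a suction pod

## Robot

A 6-joint arm with a two-finger parallel gripper is mounted at the origin on the work surface. World frame = base frame: x ahead of the robot, y to its left, z up, the work surface at z = 0. Lengths are in m, angles in degrees, forces in N, time in s.
With the tool pointing down it reaches from about 0.4 to 0.825 m from the base axis. Payload 7 kg.
Tool frame: the origin (TCP) lies where the fingers leave the gripper's body, on its centre line; the fingertips stand 66 mm ahead of it and the grasp point (between the pads) lies 47 mm ahead of it; z points along the fingers, y is the direction in which the jaws open and shut (so a half turn about z gives the same grasp; the last joint's range is limited). The gripper opens to 88 mm and grips with 3 to 60 N. Pads are 19 mm wide; open, the fingers measure 130 mm over their backs; the gripper's body (78 mm by 193 mm) begins 47 mm behind the grasp point.
Start: joints at [-60.441, 20.546, 0.682, 0, -70.136, -16.507], TCP at [0.152, -0.658, 0.292] pointing down, gripper open.
Joint ranges: [-176.03, 176.03], [-82.01, 121.73], [-58.28, 71.71], [-173.87, 95.51], [-174.79, -0.11], [-173.66, 173.66]. Speed limits (degrees/s): [136.94, 136.94, 172.46, 180, 180, 180].

## Interface

Orientations are given as [roll, pitch, yaw] about the fixed x, y, z axes, in that order (R = Rz(yaw) Ry(pitch) Rx(roll)).
In Python, from plant import get_obs, snapshot, close_job gives the robot as it stands.
- The arm moves only by the tool play_rows, never from a script. Its argument "series" is a list of rows, each a list of 5 numbers: the opening in per cent of the stroke, from 0 (shut) to 100 (fully open), then the shift along the tool's x, y, z in m, then the turn about the tool's z in degrees. In form: [[jaw, dx, dy, dz, spin], ...]. A call has 1 to 10 rows; each row is the pose to reach, as a shift and turn from the pose commanded when the call began, along the tool's axes at that moment; what a row does not reach only later rows make up. A row lasts 1/10 s, in which the tool goes at most 50 mm and 8.59 degrees, less where a joint would pass 70% of its speed; a pose out of reach is approached as far as the arm can. A call with a gripper value outside its range is refused whole. The fingers move at their own pace and stop on an object; the grip force is fixed at half the most. Time passes only in rows, so rows that repeat a pose let the fingers close. It gives the time, the measured TCP pose, the force and the opening at its end, in the units of the state.
- get_obs(): the state, without advancing time (a new reading comes with each control period).
- snapshot(name): name is "scene" or "top" or "wrist"; returns a dict with "frame" (400x640x3 uint8, red, green, blue), "z_map" (400x640 float32, m along the optical axis (not along the pixel's ray), 0 where there is no reading), "mtx" (3x3 intrinsics, pixels), "camera_from_world" (4x4, takes a point from world to camera coordinates); the wrist camera has in their place "tool_from_camera" (4x4, takes a point from camera to tool coordinates, whose origin is the TCP and whose axes are the flange's). Camera axes: x right, y up, looking along -z (the intrinsics and any distortion apply to the point x, -y, -z); pixel columns grow to the right and rows downward; lengths in m; the calibration is good to about 2 mm. A picture is of the moment at which its call begins: read the wrist's pose just before it.
- close_job(): hands the job in, once; it reports no verdict.
The state is a dict: "clock": time; "joint_pos": joint angles; "qvel": joint speeds; "tau": joint torques, N m; "tool_pos": TCP position; "orientation": TCP orientation; "force": force on the tool from outside, world axes, zero at the start; "moment": the same for the moment, N m; "opening": finger opening in m.
Only numpy, scipy, OpenCV 4.12 (cv2) and the standard library are available. Lean on these libraries where they do the work, as an engineer would, in place of code of your own. Each camera call takes 0.05 s, during which the arm holds its last target.

## Task

The suction pod's port is closed with a tapered wooden bung. Take the bung by its flat grip and work it loose by rocking it from side to side, the way its broad faces look, about ten degrees each way and starting towards the robot's left, while easing it up bit by bit, so that the loose pod stays down on its rail plate. Then put the bung in the wooden tray and let go of it, leaving the other things on the bench where they are.

Things in the scene. Friction and masses are not known exactly. Their poses are not given: they have to be found in the camera images.
- bung: tapered wooden bung, 75 mm tall, about 60 g; origin at the centre of its underside, z up. A round cone, 25 mm across at the bottom, 35 mm at 36 mm height; above it to 75 mm a flat upright grip, 40 mm wide (its x), 14 mm thick (its y): pinch it across the broad faces, along y. At the start it stands upright, 25 mm down in the port on its floor, its axes parallel to the port's within 3 degrees
- bung_grip (a point): centre line of the bung's grip, 60 mm above its underside, a good height to pinch; the flat grip reaches 15 mm above and 24 mm below this point; axes as the bung's
- port (a point): centre of the port's mouth, on the flat top of the suction pod, 62 mm above the bench at the start; moves with the pod. z up; y towards the robot's left, turned with the pod by up to 0.5 rad. The pod is an aluminium block 120 (x) x 104 (y) x 50 mm high, 0.9 kg; the port is a pocket 36 (x) x 46 (y) mm, 25 mm deep, with its lips on the +y and -y sides
- lips (a point): point on the port's axis 7 mm below its mouth, midway between two springy rubber lips that run along x and press on the cone from +y and -y with 18 N each; axes as the port's. They give 4.5 mm outwards and close in by only 2.5 mm, so the bung is free once raised 20 mm. A straight pull takes 13 to 20 N, more than the pod's 9 N weight, and lifts the pod off its pins
- pod (a joint): how far the pod has risen on its two pins from its rail plate (m), 0 to 0.03; 0 is fully down. Its weight alone holds it and it slides freely. Tipping the bung about the lips' x axis to +y, then -y, and so on (there is room for 0.2 rad each way) lets one lip slip at a time: rising 3 to 4 mm in each swing of 0.4 rad draws the bung without lifting the pod
- rail_plate: fixed dark steel plate under the pod, 140 (x) x 120 (y) x 12 mm; origin at the centre of its underside, on the bench; turned as the port
- tray: fixed open wooden tray, 150 (x) x 170 (y) x 30 mm high outside, walls and floor 8 mm; origin at the centre of its underside, on the bench. Empty. It stands to the left or right of the pod
- glue_bottle: bystander: a white glue bottle with an orange band, 68 mm wide, 190 mm tall, standing beyond the pod and tray; origin on its underside or axis
- jar: bystander: a small glass jar with a steel lid, 64 mm wide, 75 mm tall, standing on the far side; origin on its underside or axis
- tape_roll: bystander: a roll of paper tape, 72 mm outside, 24 mm high, lying flat in the gap between the pod's side and the tray's side of the bench; origin on its underside or axis
- offcut: bystander: a pale wood offcut 85 x 50 x 28 mm, lying in the same gap; origin on its underside or axis
- offcut_long: bystander: a pale wood offcut 50 x 160 x 22 mm, lying on the far side; origin on its underside or axis
- mallet: bystander: a hammer with a wooden handle, lying at the robot's right; origin on its underside or axis
- screwdriver: bystander: a screwdriver with a black handle, lying at the robot's left; origin on its underside or axis
There are look-alikes about, which are no part of the job. Of the things like the bung, leave any that is pink; of the rest the smaller one is meant. Leave any purple look-alike of the rail_plate alone.

How it is judged (in metres and radians):
On the way, in this order (a step that is already met when the one before it is completed fails the run):
1. the bung is rocked at least 5 degrees to the port's +y side (the robot's left) while still in the port (angle between bung's own z axis and vertical above 0.09 rad and y of bung_grip in the frame of port above 0.003 m and z of bung in the frame of port below -0.004 m), for 0.05 s.
2. then rocked at least 5 degrees to the other side while still in the port (angle between bung's own z axis and vertical above 0.09 rad and y of bung_grip in the frame of port below -0.003 m and z of bung in the frame of port below -0.004 m), for 0.05 s.
3. the bung is drawn clear of the port, the pod still down (z of bung in the frame of port above 0.003 m and value of joint pod below 0.003 m), for 0.05 s.
At the end, for the whole second after the job is handed in: the bung is in the tray, standing or lying: its underside centre inside the tray's inner walls and under 35 mm above the bench, its grip point within the tray's outline; at rest and released; the pod fully down (within 2 mm) (x of bung in the frame of tray between -0.067 and 0.067 m and y of bung in the frame of tray between -0.077 and 0.077 m and x of bung_grip in the frame of tray between -0.075 and 0.075 m and y of bung_grip in the frame of tray between -0.085 and 0.085 m and z of bung in the frame of tray below 0.035 m and linear speed of bung below 0.02 m/s and value of joint pod below 0.002 m); the robot touches nothing.
It fails at once if the suction pod is lifted more than 6 mm off its rail plate (value of joint pod above 0.006 m).
It fails at once if a bystander (bottle, jar, tape roll, offcut, hammer or screwdriver) is pushed more than 40 mm from its place (distance of any of glue_bottle, jar, tape_roll, offcut, offcut_long, mallet, screwdriver from where it was at the start of the episode above 0.04 m).
It also fails if it takes over 51 s, if anything falls off the work surface, if the arm or the gripper's body presses on something with over 40 N, if the wrist force passes 120 N, or if a joint passes its speed limit or range.

## Working session

There is one attempt and no reset: what is moved stays moved. The work goes in short steps, Python scripts to look and compute and a tool call to move; the robot and the scene stay as the last step left them, time stands still between calls to the robot, and variables do not carry over. Pictures are saved under pics/ and viewed, and the job is handed in when it is done.

Besides the shell and the picture viewer there is one more tool, called after "Request:" as a command line: name --pt "numbers of a row" for each row, then --argument value for the rest. play_rows: Moves the arm, as the interface text tells. Its arguments: {"type":"object","properties":{"series":{"type":"array"}},"required":["series"]}

```bash
ls; mkdir -p pics; python3 - <<'E'
from plant import get_obs, snapshot
import cv2,numpy as np
o=get_obs()
for k,v in o.items(): print(k,v)
for n in ["scene","top","wrist"]:
    s=snapshot(n)
    cv2.imwrite(f"pics/{n}0.png",s["frame"][:,:,::-1])
    np.savez(f"{n}0.npz",**s)
    print(n,s["mtx"].tolist(),[ (k,np.round(v,4).tolist()) for k,v in s.items() if k not in("frame","z_map","mtx")])
E
```

```text
pics
clock 0.0
joint_pos [-6.04405312e+01  2.05913401e+01  6.33899071e-01 -2.19750401e-02
 -7.01364740e+01 -1.65056959e+01]
qvel [ 0.06023254 -0.06058498  0.03876106 -0.01976676 -0.06669798 -0.06833552]
tau [ 6.10137395e-04 -5.82725322e+01  2.93051791e+01  6.99672371e+00
  7.16711045e-03 -1.24096709e-04]
tool_pos [ 0.15234797 -0.65718376  0.29121879]
orientation [ 1.79904085e+02 -6.87845620e-03 -1.66953705e+02]
force [0.32458181 0.27125475 0.08991769]
moment [ 0.03739706 -0.03337208  0.04129424]
opening 0.08785940009147052
scene [[392.69317459693764, 0.0, 318.28904150699117], [0.0, 392.69317459693764, 199.52851150121515], [0.0, 0.0, 1.0]] [('camera_from_world', [[-0.7779, 0.6283, 0.0139, 0.4256], [-0.3301, -0.4274, 0.8416, 0.1149], [0.5347, 0.6501, 0.5399, -1.4018], [0.0, 0.0, 0.0, 1.0]])]
top [[412.0099962980051, 0.0, 316.5528762329395], [0.0, 412.0099962980051, 199.11939870393033], [0.0, 0.0, 1.0]] [('camera_from_world', [[-0.0237, -0.9997, -0.0104, 0.0382], [0.9978, -0.0243, 0.0614, -0.5289], [-0.0616, -0.0089, 0.9981, -1.2457], [0.0, 0.0, 0.0, 1.0]])]
wrist [[353.0527432832018, 0.0, 320.9073187595813], [0.0, 353.0527432832018, 197.70206152368849], [0.0, 0.0, 1.0]] [('tool_from_camera', [[0.0005, 0.9593, 0.2825, 0.0773], [1.0, -0.0006, 0.0005, -0.0], [0.0006, 0.2825, -0.9593, -0.0934], [0.0, 0.0, 0.0, 1.0]])]
```

View pics/scene0.png

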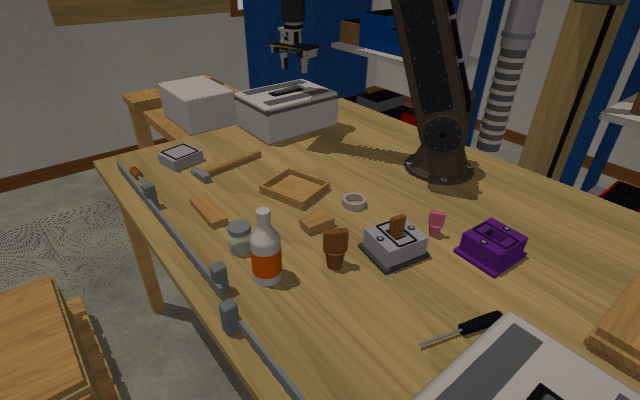

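View pics/top0.png

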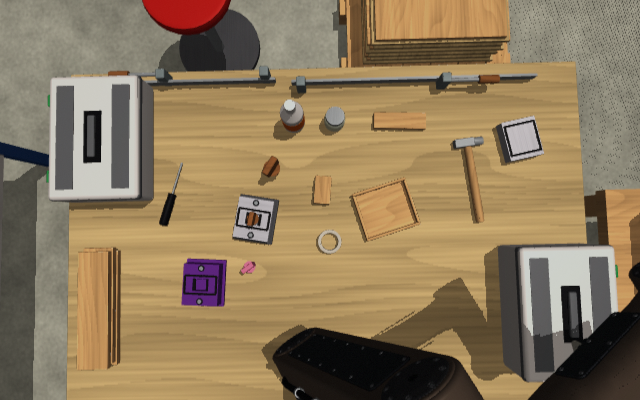

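View pics/wrist0.png

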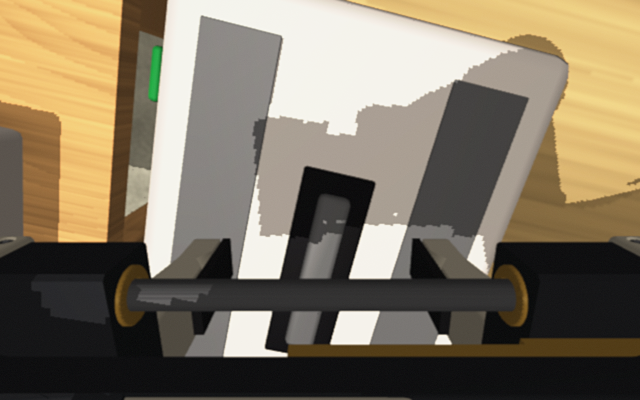

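Scene view: the grey pod is at about (395,243) with a brown bung in it, a larger brown bung stands loose at (335,248), a pink one is at (437,222), and a purple plate is at (490,245). In the top view the pod is at (256,219) and the tray at (386,209), on the robot's right. The tape and offcut lie between them. I'll measure next.

```bash
cat > h.py <<'E'
import numpy as np,cv2
def ray(s,u,v,T=None):
    """world origin, dir; T = world_from_camera"""
    K=s["mtx"]
    d=np.array([(u-K[0,2])/K[0,0],-(v-K[1,2])/K[1,1],-1.0])
    if T is None: T=np.linalg.inv(s["camera_from_world"])
    return T[:3,3],T[:3,:3]@d
def onz(s,u,v,z,T=None):
    o,d=ray(s,u,v,T); return o+d*(z-o[2])/d[2]
def pts(s,T=None):
    K=s["mtx"];z=s["z_map"];v,u=np.mgrid[:z.shape[0],:z.shape[1]]
    c=np.stack([(u-K[0,2])/K[0,0]*z,-(v-K[1,2])/K[1,1]*z,-z],-1)
    if T is None: T=np.linalg.inv(s["camera_from_world"])
    p=c@T[:3,:3].T+T[:3,3]; p[z==0]=np.nan; return p
E
python3 - <<'E'
from h import *
s=dict(np.load("top0.npz"))
p=pts(s)
f=s["frame"]
c=f[130:290,200:440]
cv2.imwrite("pics/topz.png",cv2.resize(c,None,fx=3.3,fy=3.3,interpolation=cv2.INTER_NEAREST)[:,:,::-1])
hsv=cv2.cvtColor(f,cv2.COLOR_RGB2HSV)
z=p[...,2]
# heights around pod
for (u,v) in [(256,219),(240,200),(270,237),(250,219),(262,200),(386,209),(271,168),(329,242),(322,190),(292,115),(384,182)]:
    print((u,v),np.round(p[v,u],3),f[v,u],hsv[v,u])
m=((z>0.052)&(z<0.072)).astype(np.uint8)
m[:, :225]=0;m[:,285:]=0;m[:190]=0;m[250:]=0
cn=max(cv2.findContours(m,0,2)[0],key=cv2.contourArea)
r=cv2.minAreaRect(cn);b=cv2.boxPoints(r);print(r)
w=np.array([onz(s,*q,0.062) for q in b]);print(w.round(4),w.mean(0),[np.linalg.norm(w[i]-w[i-1]) for i in range(4)])
for i in range(4):
    e=w[i]-w[i-1];print(np.degrees(np.arctan2(e[1],e[0])))
E
```

```text
(256, 219) [0.472 0.203 0.076] [123  73  38] [ 12 176 123]
(240, 200) [0.53  0.252 0.061] [180 175 178] [162   7 180]
(270, 237) [0.417 0.171 0.012] [64 62 63] [165   8  64]
(250, 219) [0.472 0.214 0.114] [138  83  44] [ 12 174 138]
(262, 200) [0.528 0.186 0.062] [167 163 165] [165   6 167]
(386, 209) [ 0.495 -0.188  0.005] [194 146  89] [ 16 138 194]
(271, 168) [0.617 0.153 0.104] [79 47 25] [ 12 174  79]
(329, 242) [ 0.398 -0.009  0.003] [190 158 105] [ 19 114 190]
(322, 190) [0.556 0.008 0.027] [181 136  84] [ 16 137 181]
(292, 115) [0.757 0.087 0.148] [136 129 124] [ 13  23 136]
(384, 182) [ 0.579 -0.185  0.002] [190 158 105] [ 19 114 190]
((253.08108520507812, 219.01351928710938), (35.6745719909668, 40.77094650268555), 9.462322235107422)
[[0.4237 0.276  0.062 ]
 [0.5418 0.2549 0.062 ]
 [0.5219 0.1509 0.062 ]
 [0.4041 0.1727 0.062 ]] [0.47287025 0.21362479 0.062     ] [np.float64(0.1052128372041826), np.float64(0.12002336548380678), np.float64(0.10582900822100749), np.float64(0.1198068267633344)]
79.2692775661971
-10.170458526802973
-100.84555252271585
169.53597340661295
```

View pics/topz.png

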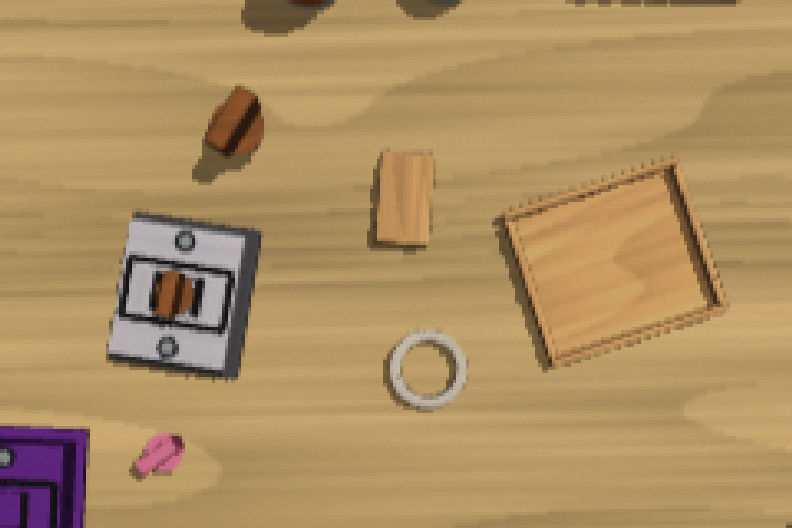

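The pod's top measures 120 × 105 mm, centred at (0.473, 0.214) with yaw about -10.4°. The sizes match what is given. Next I'll check the tray, the bung's top and the height of the boxes under the path.

```bash
cat >> h.py <<'E'
def totool(d,yaw):
    a=np.radians(yaw); return np.array([np.cos(a)*d[0]+np.sin(a)*d[1], np.sin(a)*d[0]-np.cos(a)*d[1], -d[2]])
E
python3 - <<'E'
from h import *
s=dict(np.load("top0.npz")); p=pts(s); z=p[...,2]; f=s["frame"]
m=((z>0.104)&(z<0.122)).astype(np.uint8); m[:,:235]=0;m[:,275:]=0;m[:200]=0;m[240:]=0
cn=max(cv2.findContours(m,0,2)[0],key=cv2.contourArea)
r=cv2.minAreaRect(cn);b=cv2.boxPoints(r);w=np.array([onz(s,*q,0.112) for q in b]);print("bungtop",r,w.mean(0),[np.linalg.norm(w[i]-w[i-1]).round(4) for i in range(4)])
for i in (1,2): e=w[i]-w[i-1];print(np.degrees(np.arctan2(e[1],e[0])))
m=((z>0.018)&(z<0.045)).astype(np.uint8); m[:,:345]=0;m[:,425:]=0;m[:172]=0;m[248:]=0
cn=max(cv2.findContours(m,0,2)[0],key=cv2.contourArea)
r=cv2.minAreaRect(cn);b=cv2.boxPoints(r);w=np.array([onz(s,*q,0.03) for q in b]);print("tray",r,w.round(3),w.mean(0),[np.linalg.norm(w[i]-w[i-1]).round(4) for i in range(4)])
for i in (1,2): e=w[i]-w[i-1];print(np.degrees(np.arctan2(e[1],e[0])))
print("box heights",np.nanmax(z[245:400,500:620]),np.round(np.nanmedian(z[245:300,520:560]),3))
yaw=-166.954; cur=np.array([.1523,-.6572,.2912])
for t in [(.45,-.25,.295),(.473,.2136,.295)]:
    print(t,totool(np.array(t)-cur,yaw).round(4))
E
```

```text
bungtop ((250.2941131591797, 218.67645263671875), (5.206331729888916, 13.775084495544434), 12.52880573272705) [0.472995   0.21327426 0.112     ] [np.float64(0.0148), np.float64(0.0388), np.float64(0.0148), np.float64(0.0388)]
-13.358858949586145
-103.85733027768637
tray ((385.6499938964844, 208.95001220703125), (49.64775848388672, 56.288536071777344), 71.56504821777344) [[ 0.541 -0.08   0.03 ]
 [ 0.591 -0.243  0.03 ]
 [ 0.447 -0.285  0.03 ]
 [ 0.398 -0.123  0.03 ]] [ 0.49432114 -0.18254281  0.03      ] [np.float64(0.1495), np.float64(0.1709), np.float64(0.1497), np.float64(0.1697)]
-72.93293753048897
-163.73448573389243
box heights 0.7449300087960388 0.151
(0.45, -0.25, 0.295) [-0.3819  0.3295 -0.0038]
(0.473, 0.2136, 0.295) [-0.509   0.7759 -0.0038]
```

Request:
play_rows --pt "100 -0.037 0.032 -0.004 0" --pt "100 -0.075 0.065 -0.004 0" --pt "100 -0.113 0.098 -0.004 0" --pt "100 -0.151 0.131 -0.004 0" --pt "100 -0.189 0.164 -0.004 0" --pt "100 -0.227 0.197 -0.004 0" --pt "100 -0.265 0.23 -0.004 0" --pt "100 -0.303 0.263 -0.004 0" --pt "100 -0.341 0.296 -0.004 0" --pt "100 -0.38 0.33 -0.004 0"

```text
clock: 1.15
tool_pos: [0.4462, -0.2518, 0.2963]
orientation: [-180.0, 0.0, -166.9]
force: [1.7, -0.6, -1.0]
opening: 0.0875
```

Request:
play_rows --pt "100 -0.013 0.045 0 3" --pt "100 -0.026 0.09 0 6" --pt "100 -0.039 0.135 0 9" --pt "100 -0.052 0.18 0 12" --pt "100 -0.065 0.225 0 15" --pt "100 -0.078 0.27 0 18" --pt "100 -0.091 0.315 0 21" --pt "100 -0.103 0.36 0 23.5" --pt "100 -0.115 0.405 0 23.5" --pt "100 -0.127 0.446 0 23.5"

```text
clock: 2.15
tool_pos: [0.468, 0.2115, 0.2963]
orientation: [180.0, 0.0, 169.6]
force: [1.4, -0.0, -0.1]
opening: 0.0876
```

```bash
cat > look.py <<'E'
import sys,cv2,numpy as np
from h import *
from plant import get_obs,snapshot
from scipy.spatial.transform import Rotation as Ro
def wrist(tag):
    o=get_obs(); s=snapshot("wrist")
    T=np.eye(4);T[:3,:3]=Ro.from_euler("xyz",o["orientation"],degrees=True).as_matrix();T[:3,3]=o["tool_pos"]
    s["wfc"]=T@s["tool_from_camera"]
    np.savez(tag+".npz",**s); cv2.imwrite(f"pics/{tag}.png",s["frame"][:,:,::-1]); return o,s
def show(o): print("t",o["clock"],"pos",np.round(o["tool_pos"],4),"rpy",np.round(o["orientation"],2),"F",np.round(o["force"],2),"M",np.round(o["moment"],3),"open",round(float(o["opening"]),4))
if __name__=="__main__":
    o,s=wrist(sys.argv[1]); show(o); print(np.round(o["joint_pos"],1))
E
python3 look.py w1
```

```text
t 2.15 pos [0.468  0.2115 0.2963] rpy [1.7998e+02 1.0000e-02 1.6959e+02] F [ 1.37 -0.04 -0.11] M [-0.076 -0.13  -0.002] open 0.0876
[  46.2    5.1  -19.    -0.   -65.9 -146.7]
```

View pics/w1.png

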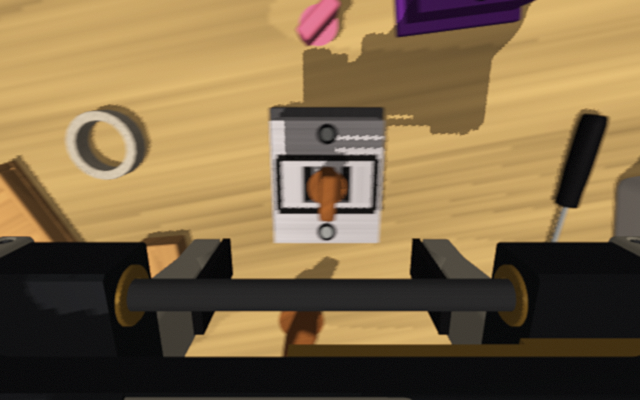

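The wrist view shows the pod ahead at (327,175), with its pin heads at (327,133) and (326,232) and the bung's grip at (328,200). I'll refine from this view.

```bash
python3 - <<'E'
from h import *
s=dict(np.load("w1.npz")); T=s["wfc"]; p=pts(s,T); z=p[...,2]; f=s["frame"]; hsv=cv2.cvtColor(f,cv2.COLOR_RGB2HSV)
for (a,b,n,zz) in [(0.054,0.07,"pod",0.062),(0.104,0.12,"bung",0.112)]:
    m=((z>a)&(z<b)).astype(np.uint8); m[:,:260]=0;m[:,395:]=0;m[:100]=0;m[250:]=0
    cn=max(cv2.findContours(m,0,2)[0],key=cv2.contourArea)
    r=cv2.minAreaRect(cn);bx=cv2.boxPoints(r);w=np.array([onz(s,*q,zz,T) for q in bx]);print(n,r,w.round(4).tolist(),w.mean(0).round(4),[np.linalg.norm(w[i]-w[i-1]).round(4) for i in range(4)])
    for i in (1,2): e=w[i]-w[i-1];print(np.degrees(np.arctan2(e[1],e[0])))
    q=p[m>0]; print("median z",np.median(q[:,2]),"mean",q.mean(0))
for u,v in [(327,133),(326,232)]: print(onz(s,u,v,.062,T))
c=f[90:260,250:410]; cv2.imwrite("pics/w1z.png",cv2.resize(c,None,fx=3.5,fy=3.5,interpolation=cv2.INTER_NEAREST)[:,:,::-1])
E
```

```text
pod ((324.0, 181.0), (122.0, 114.0), 90.0) [[0.4058, 0.1726, 0.062], [0.4245, 0.2745, 0.062], [0.5435, 0.2586, 0.062], [0.5229, 0.1459, 0.062]] [0.4742 0.2129 0.062 ] [np.float64(0.1201), np.float64(0.1036), np.float64(0.1201), np.float64(0.1145)]
79.61622665886556
-7.629042759609691
median z 0.06281414259366547 mean [0.46985201 0.21359857 0.0627036 ]
bung ((324.5, 197.5), (47.0, 17.0), 90.0) [[0.4523, 0.2099, 0.112], [0.4547, 0.2234, 0.112], [0.4943, 0.2165, 0.112], [0.4918, 0.2025, 0.112]] [0.4733 0.2131 0.112 ] [np.float64(0.0402), np.float64(0.0137), np.float64(0.0402), np.float64(0.0142)]
79.6215801460782
-9.83093845431853
median z 0.1123864064534647 mean [0.47289942 0.21314173 0.11213896]
[0.42713071 0.22420221 0.062     ]
[0.52297167 0.20610752 0.062     ]
```

View pics/w1z.png

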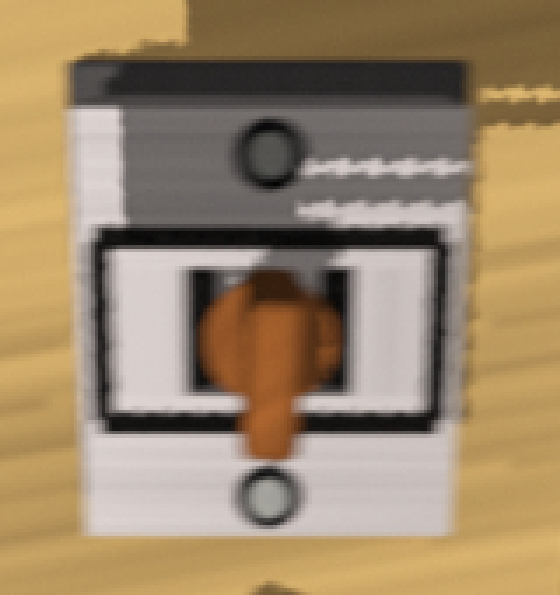

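Two views agree: the bung's grip is at (0.473, 0.213) and the port yaw is -10.5°. The tool's y axis already lies along the port's +y. I'll come down part way and check the pose.

Request:
play_rows --pt "100 -0.004 0.002 0.03 0" --pt "100 -0.004 0.002 0.07 0" --pt "100 -0.004 0.002 0.1 0" --pt "100 -0.004 0.002 0.1 0" --pt "100 -0.004 0.002 0.1 0"

```text
clock: 2.7
tool_pos: [0.4731, 0.2106, 0.1966]
orientation: [-179.9, -0.0, 169.6]
force: [-0.3, 0.2, 1.1]
opening: 0.0879
```

```bash
python3 look.py w2; python3 - <<'E'
from h import *
s=dict(np.load("w2.npz")); T=s["wfc"]; p=pts(s,T); z=p[...,2]
m=((z>0.104)&(z<0.12)).astype(np.uint8); m[:,:240]=0;m[:,400:]=0
q=p[m>0]; print(len(q),q.mean(0),q.min(0),q.max(0))
cn=max(cv2.findContours(m,0,2)[0],key=cv2.contourArea);r=cv2.minAreaRect(cn);print(r)
w=np.array([onz(s,*q,.112,T) for q in cv2.boxPoints(r)]);print(w.mean(0),w.round(4).tolist())
E
```

```text
t 2.7 pos [0.4731 0.2106 0.1966] rpy [-179.94   -0.    169.57] F [-0.26  0.23  1.08] M [-0.009 -0.08   0.035] open 0.0879
[  45.8   10.8  -26.5    0.   -52.8 -146.2]
1748 [0.472348   0.21343219 0.11205903] [0.45402146 0.20258492 0.10406887] [0.49462974 0.22340514 0.11458524]
((326.8315124511719, 239.04931640625), (25.575057983398438, 70.50721740722656), 2.12109637260437)
[0.47292653 0.21341124 0.112     ] [[0.4916, 0.2021, 0.112], [0.4512, 0.2112, 0.112], [0.4541, 0.2244, 0.112], [0.4948, 0.2161, 0.112]]
```

View pics/w2.png

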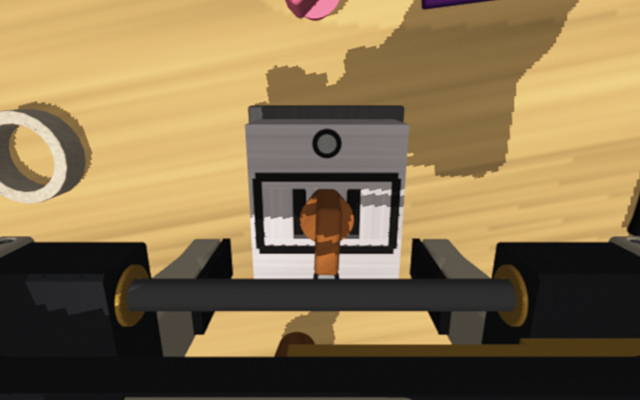

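Request:
play_rows --pt "100 0 0.003 0.02 1" --pt "100 0 0.003 0.046 1" --pt "100 0 0.003 0.046 1" --pt "60 0 0.003 0.046 1" --pt "40 0 0.003 0.046 1" --pt "25 0 0.003 0.046 1" --pt "25 0 0.003 0.046 1" --pt "25 0 0.003 0.046 1"

```text
clock: 3.55
tool_pos: [0.4735, 0.2137, 0.1507]
orientation: [180.0, 0.0, 168.6]
force: [0.3, -0.1, 0.0]
opening: 0.0529
```

```bash
python3 look.py w3
```

```text
t 3.55 pos [0.4735 0.2137 0.1507] rpy [1.7996e+02 3.0000e-02 1.6855e+02] F [ 0.32 -0.14  0.04] M [-0.037  0.011  0.001] open 0.0529
[  46.    14.1  -29.4    0.   -46.4 -147.4]
```

View pics/w3.png

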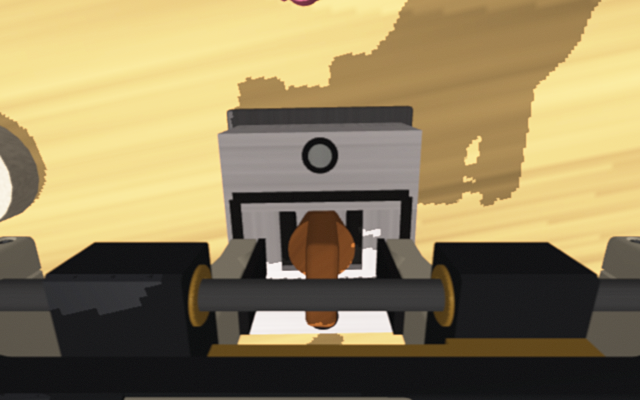

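The jaws straddle the grip at about (321,265). Closing.

Request:
play_rows --pt "0 0 0 0 0" --pt "0 0 0 0 0" --pt "0 0 0 0 0" --pt "0 0 0 0 0" --pt "0 0 0 0 0" --pt "0 0 0 0 0" --pt "0 0 0 0 0"

```text
clock: 4.3
tool_pos: [0.4743, 0.214, 0.1508]
orientation: [179.9, 0.1, 168.6]
force: [1.7, -1.3, 4.5]
opening: 0.0137
```

```bash
python3 look.py w4
```

```text
t 4.3 pos [0.4743 0.214  0.1508] rpy [1.7994e+02 1.0000e-01 1.6860e+02] F [ 1.74 -1.26  4.46] M [-0.329 -0.975  0.1  ] open 0.0137
[ 4.590e+01  1.410e+01 -2.940e+01  1.000e-01 -4.640e+01 -1.474e+02]
```

View pics/w4.png

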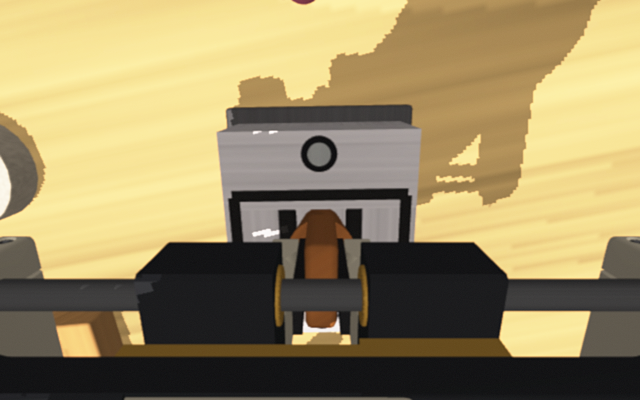

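Gripped, opening 14 mm. First rock is towards +y (tool +y), with a small rise.

Request:
play_rows --pt "0 0 0.001 0 0" --pt "0 0 0.002 -0.0005 0" --pt "0 0 0.003 -0.0005 0" --pt "0 0 0.004 -0.001 0" --pt "0 0 0.005 -0.001 0" --pt "0 0 0.006 -0.0015 0" --pt "0 0 0.006 -0.0015 0"

```text
clock: 5.05
tool_pos: [0.4739, 0.2164, 0.151]
orientation: [-179.7, -0.1, 168.5]
force: [6.7, -13.2, 1.0]
opening: 0.0139
```

```bash
python3 look.py w5; python3 - <<'E'
from plant import snapshot
import cv2
s=snapshot("scene");cv2.imwrite("pics/s5.png",cv2.resize(s["frame"][200:290,340:450],None,fx=6,fy=6)[:,:,::-1])
E
```

```text
t 5.05 pos [0.4739 0.2164 0.151 ] rpy [-1.7966e+02 -9.0000e-02  1.6851e+02] F [  6.73 -13.2    1.01] M [-5.192 -3.053 -0.06 ] open 0.0139
[  46.2   14.3  -29.1    0.2  -46.9 -147.8]
```

View pics/w5.png

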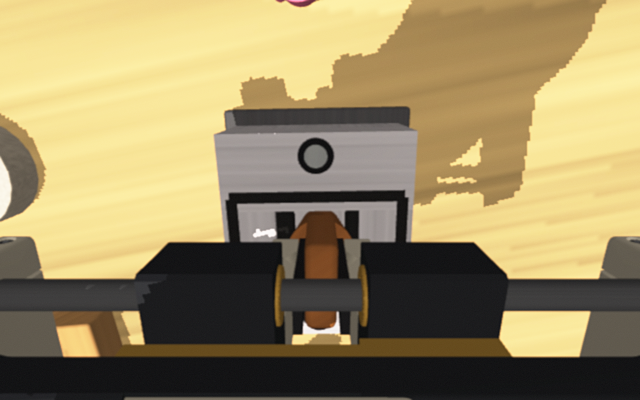

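View pics/s5.png

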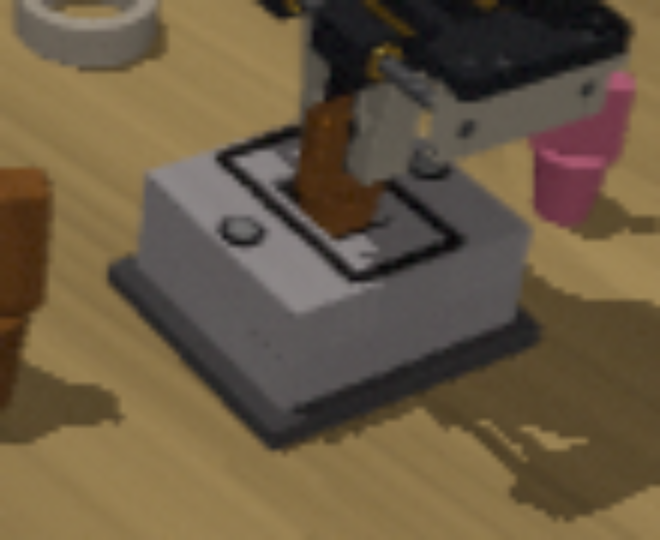

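The bung did not tip. The 30 N pinch over about 29 mm of face is too stiff, so at 15 N the arm yielded instead. I'll go back to centre and re-grip about 14 mm higher, with less of the pad on the grip, so it can turn between the pads.

Request:
play_rows --pt "0 0 -0.004 0.001 0" --pt "0 0 -0.006 0.0015 0" --pt "40 0 -0.006 0.0015 0" --pt "40 0 -0.006 0.0015 0" --pt "40 0 -0.006 -0.005 0" --pt "40 0 -0.006 -0.013 0" --pt "0 0 -0.006 -0.013 0" --pt "0 0 -0.006 -0.013 0" --pt "0 0 -0.006 -0.013 0" --pt "0 0 -0.006 -0.013 0"

```text
clock: 6.15
tool_pos: [0.4733, 0.2136, 0.1646]
orientation: [180.0, -0.0, 168.5]
force: [-0.9, 0.2, 0.8]
opening: 0.0134
```

```bash
python3 look.py w6
```

```text
t 6.15 pos [0.4733 0.2136 0.1646] rpy [ 1.8000e+02 -1.0000e-02  1.6854e+02] F [-0.85  0.23  0.81] M [ 0.21   0.189 -0.137] open 0.0134
[  46.    13.1  -28.5   -0.   -48.4 -147.4]
```

Request:
play_rows --pt "0 0 0.002 0 0" --pt "0 0 0.004 -0.0005 0" --pt "0 0 0.006 -0.001 0" --pt "0 0 0.007 -0.001 0" --pt "0 0 0.008 -0.0015 0" --pt "0 0 0.009 -0.0015 0" --pt "0 0 0.009 -0.0015 0"

```text
clock: 6.9
tool_pos: [0.4737, 0.2189, 0.1652]
orientation: [-179.6, -0.2, 168.5]
force: [0.4, -12.5, 2.8]
opening: 0.014
```

```bash
cat > sc.py <<'E'
import sys
from look import *
n=sys.argv[1]
o,s=wrist("w"+n); show(o)
s=snapshot("scene");np.savez("s"+n+".npz",**s)
a=cv2.resize(s["frame"][205:285,350:440],None,fx=6,fy=6,interpolation=cv2.INTER_CUBIC)[:,:,::-1]
cv2.imwrite("pics/s%s.png"%n,a)
E
python3 sc.py 7
```

```text
t 6.9 pos [0.4737 0.2189 0.1652] rpy [-1.7955e+02 -1.7000e-01  1.6853e+02] F [  0.43 -12.54   2.78] M [-5.204 -0.245  0.008] open 0.014
```

View pics/w7.png

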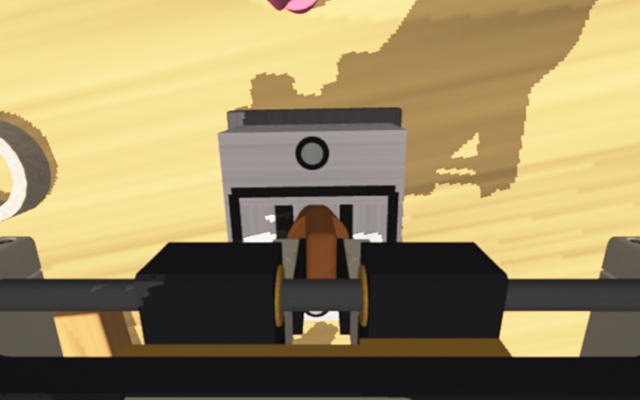

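View pics/s7.png

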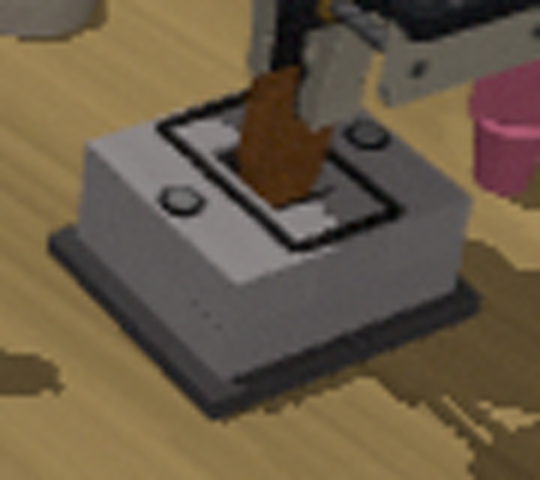

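Opening rose to 14.0 mm and the bung leans slightly to +y, with the pod still down. I'll push further.

Request:
play_rows --pt "0 0 0.001 0 0" --pt "0 0 0.002 0 0" --pt "0 0 0.003 0 0" --pt "0 0 0.004 0 0" --pt "0 0 0.005 0 0" --pt "0 0 0.005 0 0"

```text
clock: 7.6
tool_pos: [0.4747, 0.2234, 0.1661]
orientation: [-179.5, -0.1, 168.5]
force: [-2.0, -14.5, 12.0]
opening: 0.0142
```

```bash
python3 sc.py 8
```

```text
t 7.6 pos [0.4747 0.2234 0.1661] rpy [-1.7951e+02 -1.5000e-01  1.6855e+02] F [ -1.97 -14.5   12.04] M [-6.276  0.917 -0.035] open 0.0142
```

View pics/w8.png

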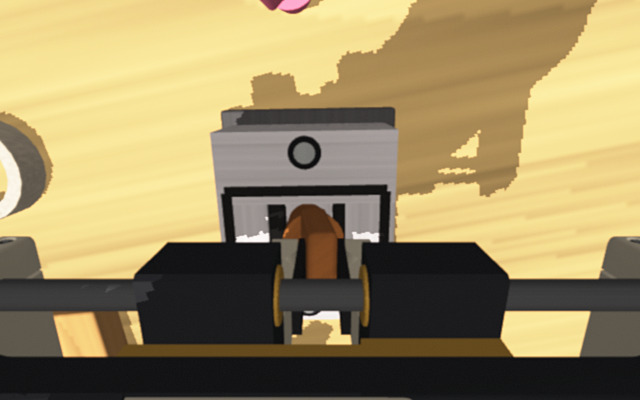

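View pics/s8.png

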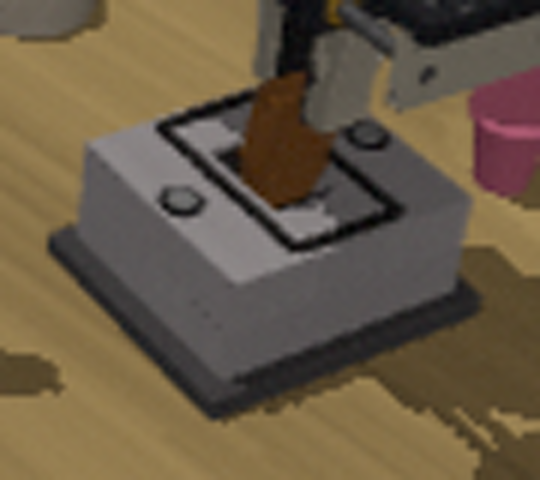

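```bash
cat > tilt.py <<'E'
import sys
from h import *
c0=np.array([.473,.2134]);a=np.radians(-10.6);ex=np.array([np.cos(a),np.sin(a),0]);ey=np.array([-np.sin(a),np.cos(a),0])
s=dict(np.load(sys.argv[1])); f=s["frame"];hsv=cv2.cvtColor(f,cv2.COLOR_RGB2HSV)
m=((hsv[...,0]>7)&(hsv[...,0]<17)&(hsv[...,1]>140)&(hsv[...,2]<170)); m[:,:375]=0;m[:,415:]=0;m[:205]=0;m[250:]=0
v,u=np.nonzero(m); R=[]
for uu,vv in zip(u,v):
    o,d=ray(s,uu,vv); P=np.r_[c0,0]+ex*0.02
    t=((P-o)@ex)/(d@ex); w=o+t*d; R.append([(w-np.r_[c0,0])@ey,w[2]])
R=np.array(R)*1000
for z in range(40,116,4):
    q=R[(R[:,1]>=z-2)&(R[:,1]<z+2)]
    if len(q): print(z,q[:,0].min().round(1),q[:,0].max().round(1))
E
python3 - <<'E'
E
for k in scene0 s7 s8; do echo $k; python3 tilt.py $k.npz|tail -15; done
```

```text
scene0
64 -1.4 22.4
68 1.7 25.8
72 -2.9 28.7
76 -3.4 35.4
80 -0.3 38.7
84 -1.3 41.5
88 -1.8 40.9
92 -2.8 39.9
96 -3.3 42.6
100 -3.8 42.1
104 -4.8 44.8
108 -1.7 44.3
112 1.8 43.2
s7
64 2.7 22.4
68 1.7 25.8
72 -2.9 32.6
76 0.2 35.9
80 -0.3 38.7
84 -1.3 38.2
88 2.3 40.9
92 1.3 39.9
96 0.8 43.2
100 -3.8 42.1
104 -0.7 45.3
108 2.3 48.0
112 1.8 47.0
s8
64 6.8 26.3
68 1.7 25.8
72 -2.9 32.6
76 0.7 35.9
80 3.8 38.7
84 2.8 41.5
88 2.3 40.9
92 5.3 43.7
96 4.8 46.4
100 3.8 45.9
104 7.3 48.6
108 6.3 48.0
112 9.2 47.0
```

The bung leans to +y by roughly 0.17–0.2 rad, pivoting at the lips, with Fz pushing up so there is no pull on the pod. Next is the swing to -y with a rise of about 3.5 mm.

Request:
play_rows --pt "0 0 -0.003 -0.0005 0" --pt "0 0 -0.006 -0.001 0" --pt "0 0 -0.009 -0.0015 0" --pt "0 0 -0.012 -0.0015 0" --pt "0 0 -0.015 -0.002 0" --pt "0 0 -0.018 -0.0025 0" --pt "0 0 -0.021 -0.003 0" --pt "0 0 -0.024 -0.003 0" --pt "0 0 -0.027 -0.0035 0" --pt "0 0 -0.028 -0.0035 0"

```text
clock: 8.7
tool_pos: [0.4728, 0.2036, 0.1715]
orientation: [179.5, 0.3, 168.6]
force: [-0.1, 11.5, 2.1]
opening: 0.0145
```

```bash
python3 sc.py 9; python3 tilt.py s9.npz
```

```text
t 8.7 pos [0.4728 0.2036 0.1715] rpy [179.5    0.27 168.62] F [-0.11 11.49  2.1 ] M [4.802 0.195 0.005] open 0.0145
64 2.7 22.4
68 -2.4 25.8
72 -2.9 28.7
76 -7.5 61.9
80 -8.5 34.9
84 -9.0 38.2
88 -14.1 37.1
92 -10.5 36.6
96 -15.1 35.6
100 -11.9 35.0
104 -12.9 37.8
108 -13.4 40.5
112 -14.3 36.2
```

View pics/s9.png

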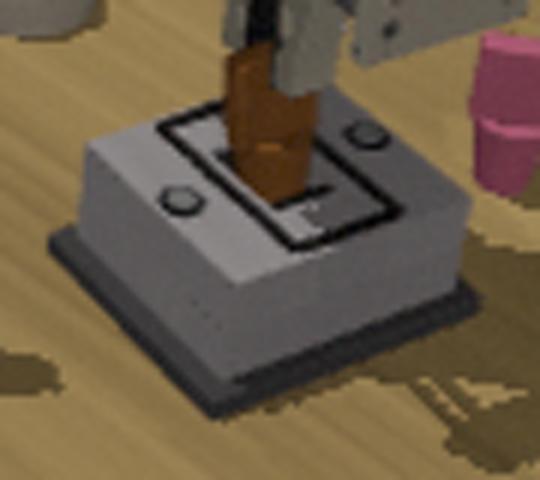

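View pics/w9.png

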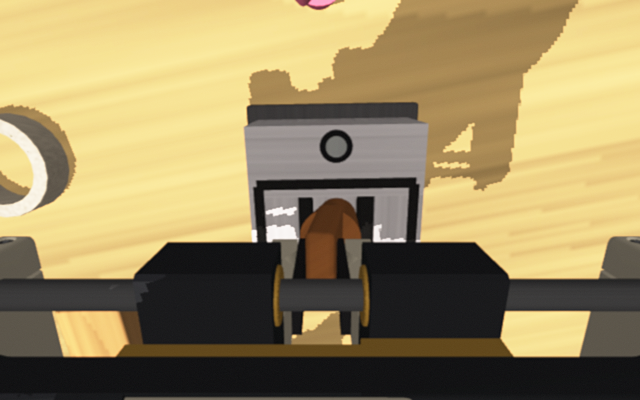

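It leans to -y by about 0.18 rad, the cone visibly higher, and the pod is still on its plate. I'll keep rocking and rising.

Request:
play_rows --pt "0 0 0.003 -0.0005 0" --pt "0 0 0.006 -0.0005 0" --pt "0 0 0.009 -0.001 0" --pt "0 0 0.012 -0.001 0" --pt "0 0 0.015 -0.0015 0" --pt "0 0 0.018 -0.002 0" --pt "0 0 0.021 -0.0025 0" --pt "0 0 0.024 -0.003 0" --pt "0 0 0.027 -0.003 0" --pt "0 0 0.028 -0.003 0"

```text
clock: 9.8
tool_pos: [0.4756, 0.2242, 0.1737]
orientation: [-179.6, -0.0, 168.6]
force: [-3.4, -13.6, 17.8]
opening: 0.0142
```

```bash
python3 sc.py 10; python3 tilt.py s10.npz
```

```text
t 9.8 pos [0.4756 0.2242 0.1737] rpy [-1.7962e+02 -4.0000e-02  1.6859e+02] F [ -3.37 -13.57  17.82] M [-5.701  1.371 -0.013] open 0.0142
64 6.8 26.3
68 1.7 25.8
72 1.2 29.2
76 4.3 35.4
80 3.8 38.7
84 2.8 38.2
88 2.3 40.4
92 1.8 39.9
96 4.8 42.6
100 3.8 42.1
104 3.3 45.3
108 6.3 48.0
112 5.3 43.2
```

View pics/s10.png

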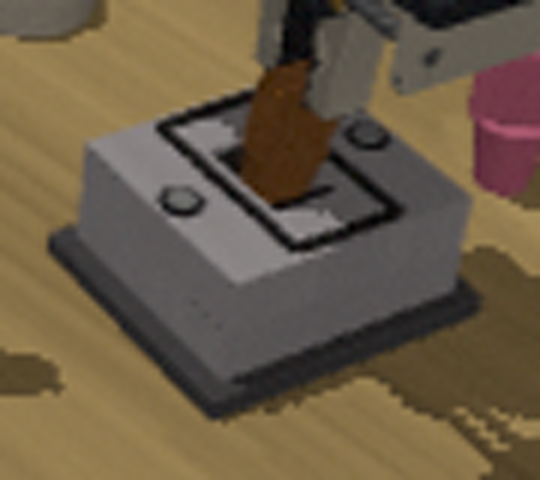

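Request:
play_rows --pt "0 0 -0.003 -0.001 0" --pt "0 0 -0.006 -0.0015 0" --pt "0 0 -0.009 -0.002 0" --pt "0 0 -0.012 -0.0025 0" --pt "0 0 -0.015 -0.003 0" --pt "0 0 -0.018 -0.0035 0" --pt "0 0 -0.021 -0.004 0" --pt "0 0 -0.024 -0.004 0" --pt "0 0 -0.027 -0.004 0" --pt "0 0 -0.028 -0.004 0"

```text
clock: 10.9
tool_pos: [0.473, 0.2031, 0.1788]
orientation: [179.5, 0.3, 168.6]
force: [-0.1, 11.1, 8.0]
opening: 0.0143
```

```bash
python3 sc.py 11
```

```text
t 10.9 pos [0.473  0.2031 0.1788] rpy [179.54   0.29 168.62] F [-0.1  11.05  8.05] M [4.337 0.06  0.062] open 0.0143
```

View pics/s11.png

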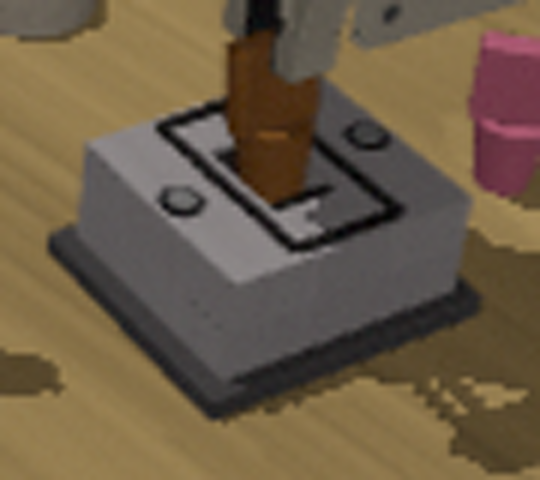

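No slip: the cone rim rose from row 148 to 133 in the enlarged view, matching the TCP's rise. Total rise is about 14 mm. Two more swings.

Request:
play_rows --pt "0 0 0.003 -0.001 0" --pt "0 0 0.006 -0.0015 0" --pt "0 0 0.009 -0.002 0" --pt "0 0 0.012 -0.0025 0" --pt "0 0 0.015 -0.003 0" --pt "0 0 0.018 -0.0035 0" --pt "0 0 0.021 -0.004 0" --pt "0 0 0.024 -0.004 0" --pt "0 0 0.027 -0.0045 0" --pt "0 0 0.028 -0.0045 0"

```text
clock: 12.0
tool_pos: [0.475, 0.225, 0.1806]
orientation: [-179.7, -0.1, 168.5]
force: [-0.7, -9.7, 7.7]
opening: 0.0138
```

```bash
python3 sc.py 12
```

```text
t 12.0 pos [0.475  0.225  0.1806] rpy [-1.7968e+02 -1.3000e-01  1.6853e+02] F [-0.67 -9.66  7.71] M [-3.784  0.448 -0.03 ] open 0.0138
```

View pics/s12.png

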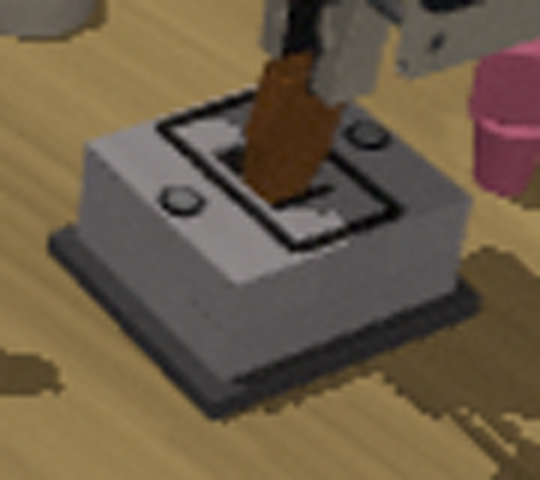

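Request:
play_rows --pt "0 0 -0.003 -0.001 0" --pt "0 0 -0.006 -0.0015 0" --pt "0 0 -0.009 -0.002 0" --pt "0 0 -0.012 -0.0025 0" --pt "0 0 -0.015 -0.003 0" --pt "0 0 -0.018 -0.0035 0" --pt "0 0 -0.021 -0.004 0" --pt "0 0 -0.024 -0.0045 0" --pt "0 0 -0.027 -0.0045 0" --pt "0 0 -0.027 -0.0045 0"

```text
clock: 13.1
tool_pos: [0.4718, 0.2022, 0.1867]
orientation: [179.8, 0.1, 168.6]
force: [0.5, 5.9, 1.4]
opening: 0.0139
```

```bash
python3 sc.py 13
```

```text
t 13.1 pos [0.4718 0.2022 0.1867] rpy [1.7977e+02 1.3000e-01 1.6857e+02] F [0.46 5.93 1.45] M [ 2.654 -0.063  0.026] open 0.0139
```

View pics/s13.png

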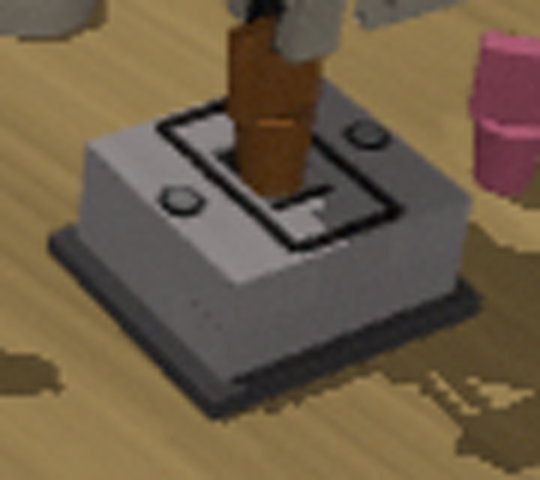

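Lateral load is down to 6 N and the bung is nearly free. One more swing back through +y, then up slowly while watching Fz.

Request:
play_rows --pt "0 0 0.003 -0.001 0" --pt "0 0 0.006 -0.0015 0" --pt "0 0 0.009 -0.002 0" --pt "0 0 0.012 -0.003 0" --pt "0 0 0.015 -0.0035 0" --pt "0 0 0.018 -0.004 0" --pt "0 0 0.02 -0.0045 0" --pt "0 0 0.02 -0.005 0"

```text
clock: 14.0
tool_pos: [0.4743, 0.2191, 0.1908]
orientation: [-179.8, -0.1, 168.6]
force: [-0.4, -5.5, 3.1]
opening: 0.0139
```

```bash
python3 sc.py 14
```

```text
t 14.0 pos [0.4743 0.2191 0.1908] rpy [-1.7979e+02 -5.0000e-02  1.6857e+02] F [-0.4  -5.5   3.07] M [-2.3    0.362 -0.036] open 0.0139
```

View pics/s14.png

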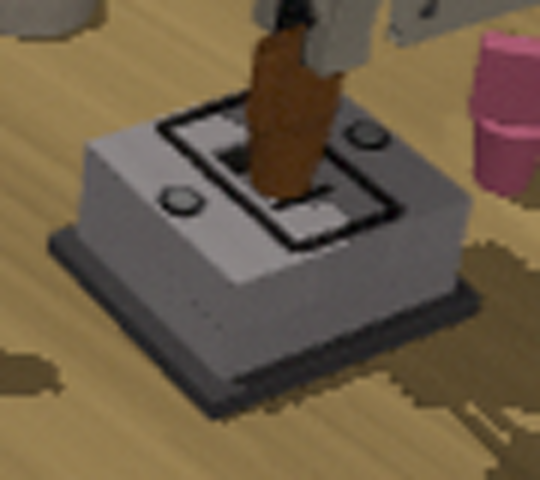

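Request:
play_rows --pt "0 0 -0.003 -0.001 0" --pt "0 0 -0.006 -0.002 0" --pt "0 0 -0.009 -0.003 0" --pt "0 0 -0.009 -0.004 0" --pt "0 0 -0.009 -0.005 0" --pt "0 0 -0.009 -0.006 0"

```text
clock: 14.7
tool_pos: [0.473, 0.2117, 0.1968]
orientation: [180.0, 0.0, 168.6]
force: [-0.0, -0.4, -0.9]
opening: 0.0138
```

```bash
python3 sc.py 15
```

```text
t 14.7 pos [0.473  0.2117 0.1968] rpy [179.99   0.   168.55] F [-0.04 -0.36 -0.89] M [ 0.054 -0.006  0.04 ] open 0.0138
```

View pics/s15.png

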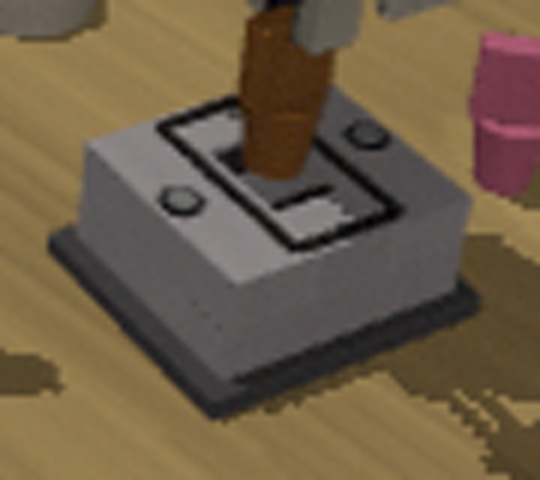

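The bung is clear with Fz about -0.9 N, and the pod is down. Lifting and carrying it to the tray.

Request:
play_rows --pt "0 0 0 -0.01 0" --pt "0 0 0 -0.03 0" --pt "0 0 0 -0.055 0" --pt "0 -0.003 -0.012 -0.065 0" --pt "0 -0.012 -0.045 -0.065 0" --pt "0 -0.023 -0.085 -0.065 0" --pt "0 -0.034 -0.125 -0.065 0" --pt "0 -0.045 -0.17 -0.065 0" --pt "0 -0.056 -0.215 -0.065 0" --pt "0 -0.067 -0.26 -0.065 0"

```text
clock: 15.8
tool_pos: [0.4863, -0.0587, 0.262]
orientation: [180.0, 0.0, 168.6]
force: [1.1, 0.1, -1.3]
opening: 0.0137
```

Request:
play_rows --pt "0 -0.011 -0.04 0 0" --pt "0 -0.02 -0.08 0 0" --pt "0 -0.027 -0.108 0 0" --pt "0 -0.032 -0.122 0 0" --pt "0 -0.032 -0.122 0 0" --pt "0 -0.032 -0.122 0 0"

```text
clock: 16.4
tool_pos: [0.4936, -0.1829, 0.2615]
orientation: [180.0, -0.0, 168.5]
force: [-0.0, 0.3, 0.2]
opening: 0.0137
```

```bash
python3 look.py w16; python3 - <<'E'
from plant import snapshot
import cv2,numpy as np
for n in ("scene","top"):
    s=snapshot(n); np.savez(n+"16.npz",**s)
    cv2.imwrite(f"pics/{n}16.png",s["frame"][:,:,::-1])
    if n=="scene": cv2.imwrite("pics/s16z.png",cv2.resize(s["frame"][100:280,230:440],None,fx=3.5,fy=3.5)[:,:,::-1])
E
```

```text
t 16.4 pos [ 0.4936 -0.1829  0.2615] rpy [ 1.7999e+02 -3.0000e-02  1.6847e+02] F [-0.04  0.27  0.23] M [-0.013  0.005 -0.022] open 0.0137
[   1.     7.9  -20.5   -0.   -61.6 -102.5]
```

View pics/s16z.png

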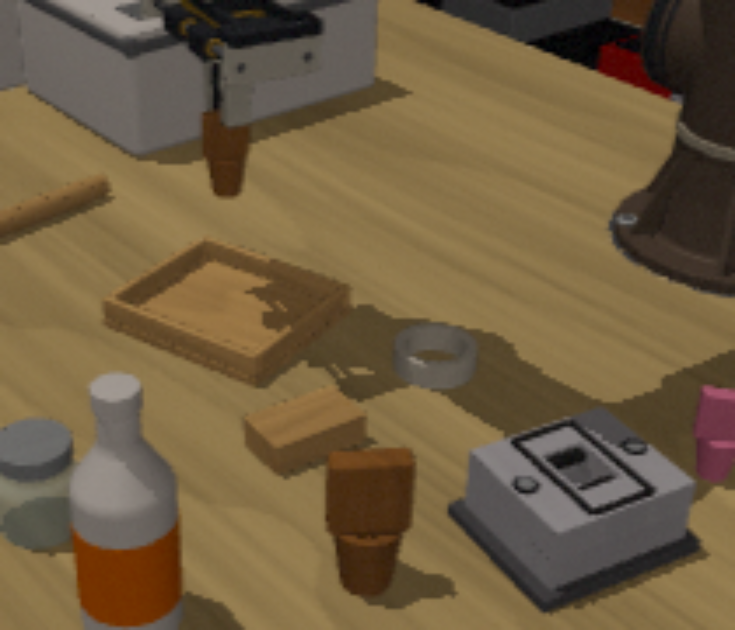

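View pics/w16.png

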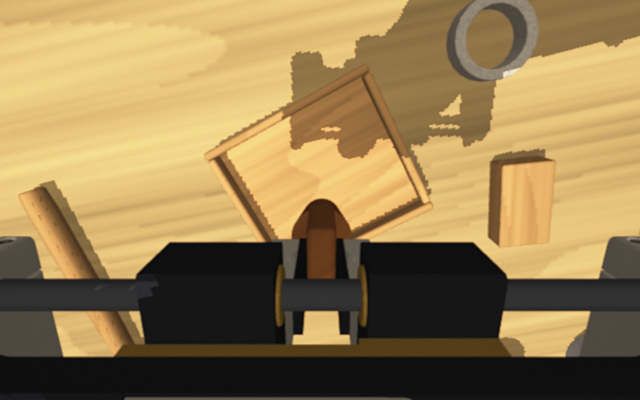

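The pod is down on its plate with an open port, nothing else has moved, and the bung hangs over the tray. Lowering.

Request:
play_rows --pt "0 0 0 0.04 0" --pt "0 0 0 0.08 0" --pt "0 0 0 0.105 0" --pt "0 0 0 0.113 0" --pt "0 0 0 0.118 0" --pt "0 0 0 0.118 0"

```text
clock: 17.15
tool_pos: [0.4947, -0.1822, 0.1442]
orientation: [-180.0, 0.0, 168.6]
force: [-0.1, -0.0, 0.2]
opening: 0.013
```

Request:
play_rows --pt "0 0 0 0.002 0" --pt "0 0 0 0.004 0" --pt "0 0 0 0.006 0" --pt "0 0 0 0.006 0"

```text
clock: 17.55
tool_pos: [0.4956, -0.1828, 0.1404]
orientation: [-180.0, 0.2, 168.6]
force: [-2.9, 2.3, 17.9]
opening: 0.0132
```

```bash
python3 look.py w17; python3 - <<'E'
from plant import snapshot
import cv2,numpy as np
s=snapshot("scene")
cv2.imwrite("pics/s17z.png",cv2.resize(s["frame"][130:220,240:350],None,fx=6,fy=6)[:,:,::-1])
E
```

```text
t 17.55 pos [ 0.4956 -0.1828  0.1404] rpy [-179.98    0.23  168.62] F [-2.87  2.29 17.93] M [ 0.792  1.558 -0.045] open 0.0132
[ 1.100e+00  1.550e+01 -2.910e+01  1.000e-01 -4.510e+01 -1.025e+02]
```

View pics/s17z.png

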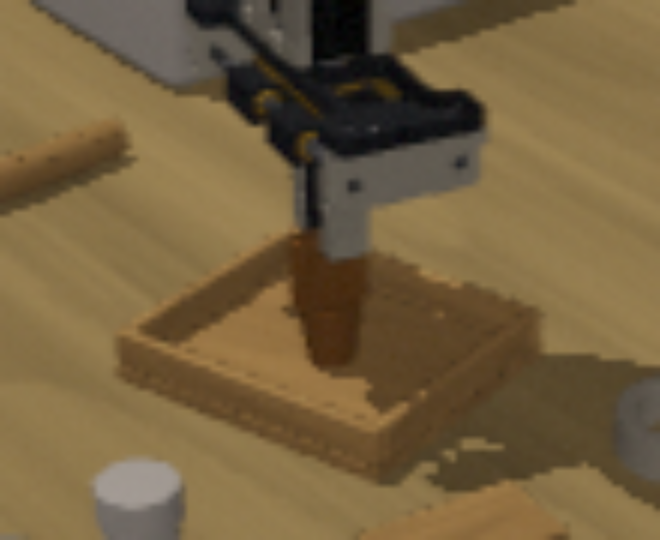

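The bung stands on the tray floor, pressing at 18 N. I'll ease up about 3.5 mm, open and rise straight up.

Request:
play_rows --pt "0 0 0 -0.002 0" --pt "0 0 0 -0.0035 0" --pt "25 0 0 -0.0035 0" --pt "40 0 0 -0.0035 0" --pt "60 0 0 -0.0035 0" --pt "60 0 0 -0.0035 0" --pt "60 0 0 -0.02 0" --pt "60 0 0 -0.06 0" --pt "60 0 0 -0.11 0" --pt "60 0 0 -0.15 0"

```text
clock: 18.65
tool_pos: [0.4943, -0.1826, 0.2901]
orientation: [-180.0, 0.1, 168.6]
force: [1.5, -0.2, -0.0]
opening: 0.0525
```

Request:
play_rows --pt "60 0 0 0 0" --pt "60 0 0 0 0" --pt "60 0 0 0 0" --pt "60 0 0 0 0" --pt "60 0 0 0 0"

```text
clock: 19.15
tool_pos: [0.4938, -0.1824, 0.2865]
orientation: [-180.0, -0.1, 168.5]
force: [0.5, 0.0, -0.4]
opening: 0.0527
```

```bash
python3 look.py w18; python3 - <<'E'
from plant import snapshot
import cv2,numpy as np
from h import *
s=snapshot("scene")
cv2.imwrite("pics/s18z.png",cv2.resize(s["frame"][100:280,230:440],None,fx=3.5,fy=3.5)[:,:,::-1])
t=snapshot("top");p=pts(t);z=p[...,2];z0=pts(dict(np.load("top0.npz")))[...,2]
print("pod top z now/before",np.nanmedian(z[203:208,245:268]),np.nanmedian(z0[203:208,245:268]))
cv2.imwrite("pics/top18.png",t["frame"][:,:,::-1])
w=dict(np.load("w18.npz"));T=w["wfc"];q=pts(w,T);zz=q[...,2];m=(zz>.07)&(zz<.1)&(np.abs(q[...,0]-.494)<.1)&(np.abs(q[...,1]+.18)<.1);m[240:]=False
print("bung top in wrist view",m.sum(),q[m].mean(0) if m.any() else None, q[m].min(0),q[m].max(0))
E
```

```text
t 19.15 pos [ 0.4938 -0.1824  0.2865] rpy [-1.7998e+02 -1.3000e-01  1.6855e+02] F [ 0.5   0.05 -0.38] M [-0.03   0.021 -0.013] open 0.0527
[   1.1    6.8  -18.4   -0.   -65.  -102.5]
pod top z now/before 0.06359941978469985 0.0635619930061444
bung top in wrist view 729 [ 0.4940244  -0.18257637  0.08284395] [ 0.47522379 -0.19287884  0.07083995] [ 0.5156389  -0.1729841   0.08569117]
```

View pics/s18z.png

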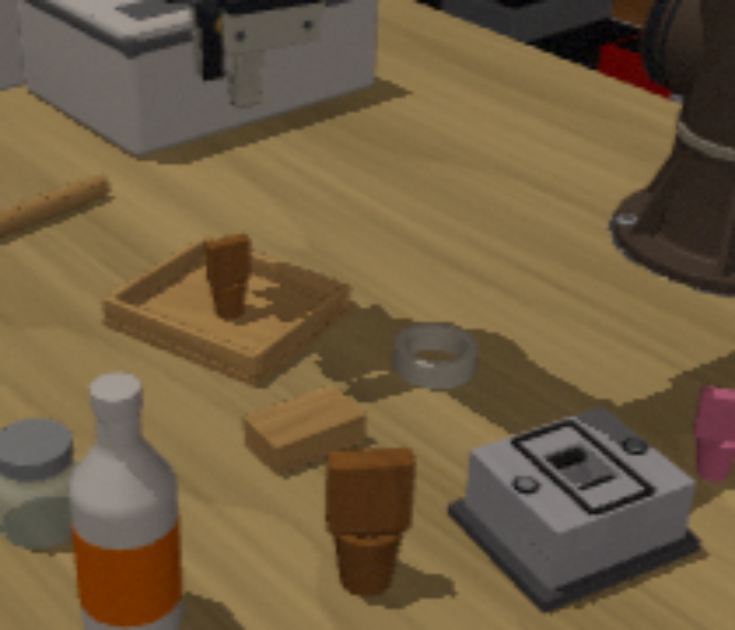

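View pics/top18.png

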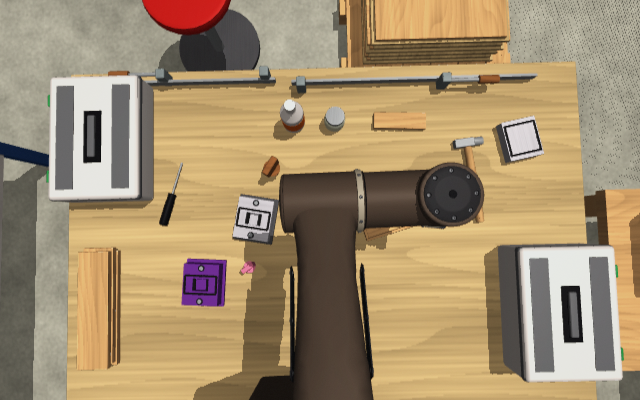

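The bung stands upright at the tray's centre, (0.494, -0.183), with its top at 83 mm as it should be. The gripper is 140 mm clear, the pod's top height is unchanged and the bystanders are in place. Handing in.

```bash
python3 -c "
from plant import close_job; print(close_job())"
```

```text
the job is handed in; nothing more can be done
None
```

The bung is out of the port, standing upright in the middle of the tray and released, and the job is handed in at about 19 s; it reported no verdict.

**Rocking:** I rocked it first to the robot's left, then right and so on, about 0.16–0.19 rad on the full swings, estimated from the TCP shift and the scene images. It rose about 3–5 mm per swing, and every check of the vertical force during the rocking showed no pull on the pod.

**First grip:** My first attempt at bung_grip's height did not tip the bung at 15 N. I went back to centre and re-gripped about 14 mm higher, after which it rocked as wanted.

**Last checks:**
- **Bung:** it stands at (0.494, -0.183), which is the tray's centre, with its top at about 83 mm.
- **Pod:** its top height is the same as at the start, to within 0.1 mm in the depth image.
- **Bystanders:** all appear unmoved in the images. The arm hid the tape roll and offcut from the top camera, but both showed in place in the scene view.
- **Gripper:** it is open and about 140 mm clear of everything.

The tilt angles and the pod's lift during the rocking come from images and forces only. I had no direct reading of either.

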